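Let the press down off its wedge

TASK

The heavy iron plate of the flatbread press is propped ajar on a wooden wedge. Without lifting the plate, work the wedge backward out from under it in small tugs, letting the plate settle between tugs so that it comes down gently until it is fully closed, and leave the wedge lying flat on the press's board, clear in front of the plate. Then swing the latch bar with the red knob all the way over the closed plate, and do not disturb the mug, the timer or the salt cellar.

Things in the scene. Friction and masses are not known exactly. Their poses are not given: they have to be found in the camera images.
- press: Flatbread press, fixed: a grey board, top 18 mm above the worktop, with an iron plate hinged at its back. Origin on the worktop; +x points from the bare front apron (nearest the robot) to the hinge, y left, z up. Board: x = -185 to +165, y = -145 to +145 mm. Hinge axis along y at x = +140, z = 32 mm. Front edge of the closed plate: x = -25 mm. Latch post: x = +5, y = +122 mm.
- plate (a joint): Hinge of the dark iron plate (165 mm deep, 200 wide, 16 thick, about 2.8 kg, low ribs on top). 0 is closed: underside 6 mm above the board, ribs 44 mm above the worktop. Grows as the front edge rises; 0.13 to 0.17 rad at the start, resting on the wedge. It follows the wedge's slope down as the wedge is drawn out, and falls freely if nothing bears it.
- plate_edge (a point): Middle of the plate's front edge, halfway through its 16 mm thickness; it moves with the plate.
- wedge: Loose brown wooden wedge, 150 x 50 mm, on the board. Origin: centre of its underside; +x to its thin tip (about the press's +x). Top slopes from 4 mm high at the tip (x = 75 mm) to 36 at x = -15; then a flat saddle 16 mm high (x = -15 to -63), open at the sides; then an upright tail plate 12 thick, 52 high, to x = -75. At the start 74 to 86 mm lies under the plate. Dragging it takes 4 to 12 N.
- wedge_tip (a point): Middle of the wedge's thin tip, on its underside.
- wedge_hook (a point): Middle of the tail plate's inner face (the face towards the saddle and the tip), 34 mm above the wedge's underside, that is 18 mm above the saddle.
- latch (a joint): Steel latch bar that swings level about a post left of the plate. 0: it points to the front (press -x); negative: outward to the left; it grows (counter-clockwise from above) as it swings inward over the plate, to a stop at 1.57 rad, pointing along press -y. Bar 90 x 16 x 8 mm, underside 46 mm above the worktop; friction (about 1.5 N at the knob) holds it where it is left.
- latch_knob (a point): Centre of the red knob (round, 22 mm across, its top 88 mm above the worktop, this point 74 mm above it) that stands on the bar 80 mm from the pivot.
- latch_pivot (a point): Point on the latch's upright axis, at the same height as latch_knob.
- mug: Yellow patterned mug, 92 x 127 x 95 mm, a bystander left of the press. Origin at the centre of its underside.
- timer: Cream kitchen timer, 76 x 62 x 62 mm, a bystander right of the press. Origin at the centre of its underside.
- salt: Round wooden salt cellar, 70 mm across and 70 mm high, a bystander at the front left. Origin at the centre of its underside.
Things that resemble listed ones, but are neither listed nor needed, are in the scene too. What is meant by the wedge is not blue or yellow, and is the larger of those in its own colour.

How it is judged:
By the outcome, as a careful person would: the job done as asked, in the order asked, and still so for the second after the job is handed in, with the robot touching nothing.
It also fails if it takes over 64 s, if anything falls off the work surface, if the arm or the gripper's body presses on something with over 40 N, if the wrist force passes 120 N, or if a joint passes its speed limit or range.

ROBOT

A 6-joint arm with a two-finger parallel gripper is mounted at the origin on a cart in front of the work surface, level with it; the furniture and walls round the work are solid. World frame = base frame: x ahead of the robot, y to its left, z up, the work surface at z = 0. Lengths are in mm, angles in degrees, forces in N, time in s.
With the tool pointing down it reaches from about 300 to 850 mm from the base axis. Payload 4.2 kg.
Tool frame: the origin (TCP) lies on the centre line of the jaws, within the pads' length; the fingertips stand 11 mm ahead of it and the grasp point (between the pads) lies 8 mm behind it; z points along the fingers, y is the line along which they close (so a half turn about z gives the same grasp; the last joint's range is limited). The gripper opens to 91 mm and grips with 3 to 60 N. Pads are 32 mm wide; open, the fingers measure 118 mm over their backs; the gripper's body (76 mm by 178 mm) begins 60 mm behind the grasp point.
Start: joints at [63.083, 18.312, 89.639, -0, 72.044, -1.146], TCP at [250.007, 517.824, 194.176] pointing down, gripper open.
Joint ranges: [-177.97, 177.97], [-48.28, 115.42], [12.27, 149.76], [-77.06, 257.06], [2.81, 150.46], [-146.56, 146.56]. Speed limits (degrees/s): [147.25, 147.25, 180, 180, 180, 180].

INTERFACE

Orientations are given as [roll, pitch, yaw] about the fixed x, y, z axes, in that order (R = Rz(yaw) Ry(pitch) Rx(roll)).
In Python, from workcell import env, grab_frame, camera_model, models gives the robot as it stands.
- The arm moves only by the shell command python3 -m crank 'ROWS' [FORCE]. ROWS is text: rows parted by semicolons, each of 7 numbers parted by spaces: the closure, from -1 (fully open) to 1 (shut), so that 0 is half open, then the shift along the tool's x, y, z in mm, then the turn, a rotation vector about the tool's x, y, z in degrees. A call has 1 to 10 rows; each row shifts and turns the commanded pose from where the row before left it, along the tool's axes as they then stand; what a row does not reach is not made up. A row lasts 1/8 s, in which the tool goes at most 62.5 mm and 10.7 degrees, less where a joint would pass 70% of its speed; a pose out of reach is approached as far as the arm can. A call is refused whole if a number of a shift passes 62.5 or a number of a turn 10.7, either way. A call with a gripper value outside its range is refused whole. The fingers move at their own pace and stop on an object; FORCE is the grip in N (left out, the last holds). Time passes only in rows, so rows that do not move let the fingers close. It gives the time, the measured TCP pose, the force, the opening and the grip force at its end, in the units of the state.
- env.state(): the state, without advancing time (a new reading comes with each control period).
- grab_frame(name): name is "side" or "top" or "wrist"; returns the picture (400x640x3 uint8, blue, green, red); there is no depth.
- camera_model(name): a dict with "K" (3x3 intrinsics, pixels), "k1" (the pictures are not rectified: a ray, as slopes to the right and down, at radius r is drawn at 1 + k1 r^2 times it, then the intrinsics apply), "R" (3x3) and "t" (3): a world point X has camera coordinates R X + t; the wrist camera has in their place "mount" (4x4, takes a point from camera to tool coordinates, whose origin is the TCP and whose axes are the flange's). Camera axes: x right, y down, z forward; pixel columns grow to the right and rows downward; lengths in mm; the calibration is good to about 2 mm. A picture is of the moment at which its call begins: read the wrist's pose just before it. camera_model takes no time and is no camera call.
- env.job_done(): hands the job in; it is judged then, once.
Trained networks look in the newest picture that a camera, given by its name, has taken for a name from the list of things; names that differ only in an ending like _2 or _b are one class to them, and where a whole thing is asked for, a point or a joint stands for the part that bears it (a point fixed in the world has none). Each returns a list of dicts, best first, with "p" (0 to 1); they miss things now and then, are a little off and sometimes report something else, mostly with a low value. They report only what shows in the picture. A call takes as long as a camera call. They do not tell look-alikes from the thing itself.
- models.search_frame(name, camera): "point" ([x, y, z] in mm, in world coordinates, good to about 4 mm: the middle of the surface that is visible of it).
The state is a dict: "time_s": time; "qpos": joint angles; "qvel": joint speeds; "effort": joint torques, N m; "ee_pos": TCP position; "ee_rot": TCP orientation; "force": force on the tool from outside, world axes, zero at the start; "torque": the same for the moment, N m; "gripper_width": finger opening in mm; "gripper_force": force on a finger pad.
Only numpy, scipy, OpenCV 4.12 (cv2) and the standard library are available. Lean on these libraries where they do the work, as an engineer would, in place of code of your own. Each camera call takes 0.05 s, during which the arm holds its last target. There are 200 camera calls.

## Working session

There is one attempt and no reset: what is moved stays moved. The work goes in short steps, Python scripts to look and compute and a shell command to move; the robot and the scene stay as the last step left them, time stands still between calls to the robot, and variables do not carry over. Pictures are saved under pics/ and viewed, at most 10 in all, crops included, and the job is handed in when it is done.

```bash
ls; mkdir -p pics
python3 - <<'E'
from workcell import env, grab_frame, camera_model, models
import cv2
s=env.state(); print({k:s[k] for k in('time_s','ee_pos','ee_rot','force','gripper_width')})
for c in('top','side'):
    f=grab_frame(c); cv2.imwrite(f'pics/{c}0.png',f)
    for n in('press','plate','wedge','wedge_hook','wedge_tip','plate_edge','latch','latch_knob','latch_pivot','mug','timer','salt'):
        try: print(c,n,[( [round(v) for v in d['point']],round(d['p'],2)) for d in models.search_frame(n,c)][:4])
        except Exception as e: print(n,e)
E
```

```text
pics
{'time_s': 0.0, 'ee_pos': array([249.74823706, 517.33292142, 193.3225791 ]), 'ee_rot': array([-1.79900574e+02, -1.76770175e-03,  1.54228714e+02]), 'force': array([-0.21226034,  0.08958651,  0.65515777]), 'gripper_width': 91.38036643439123}
top press [([609, -145, 17], 0.8)]
top plate [([683, -138, 56], 0.73)]
top wedge [([572, -168, 32], 0.8), ([745, 131, 14], 0.74), ([557, 130, 12], 0.69), ([379, 141, 18], 0.66)]
top wedge_hook [([572, -167, 39], 0.89), ([750, 127, 10], 0.78), ([380, 146, 13], 0.59)]
top wedge_tip [([381, 137, 16], 0.65), ([748, 130, 16], 0.59)]
top plate_edge [([684, -138, 55], 0.8)]
top latch [([576, -53, 57], 0.73)]
top latch_knob [([574, -45, 53], 0.49)]
top latch_pivot [([579, -45, 58], 0.5)]
top mug [([530, 367, 45], 0.67), ([576, -170, 36], 0.28)]
top timer [([491, -417, 61], 0.84)]
top salt [([400, 398, 57], 0.76)]
side press [([592, -179, 18], 0.6)]
side plate [([671, -152, 55], 0.84)]
side wedge [([746, 123, 12], 0.9), ([380, 135, 20], 0.66), ([565, -174, 43], 0.63), ([548, 133, 13], 0.57)]
side wedge_hook [([381, 133, 17], 0.94), ([751, 122, 10], 0.8), ([546, 134, 8], 0.71), ([569, -176, 43], 0.56)]
side wedge_tip [([743, 123, 14], 0.92), ([563, -176, 40], 0.88), ([552, 128, 11], 0.74), ([379, 134, 16], 0.66)]
side plate_edge [([669, -150, 60], 0.63), ([566, -174, 46], 0.53)]
side latch [([548, -57, 53], 0.68), ([564, -175, 42], 0.24)]
side latch_knob [([547, -57, 55], 0.57)]
side latch_pivot [([545, -60, 54], 0.66), ([398, 384, 56], 0.3)]
side mug [([524, 350, 63], 0.97), ([670, -152, 58], 0.63)]
side timer [([484, -426, 60], 0.75), ([566, -172, 44], 0.23)]
side salt [([397, 384, 50], 0.86)]
```

View pics/top0.png

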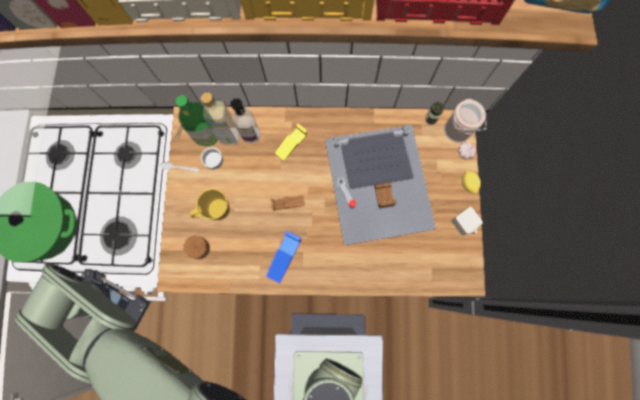

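View pics/side0.png

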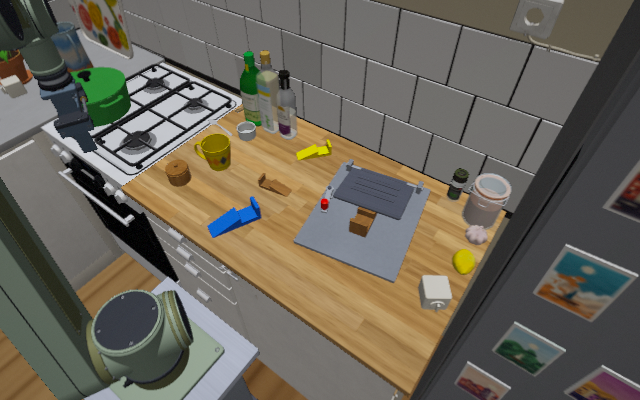

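Top view: the candidates are brown under the plate (384,194), small brown (288,203), blue (284,257) and yellow (291,142). By the description I choose the larger brown one at (384,194), and check it in a crop.

Run:
```python
import cv2,numpy as np
t=cv2.imread('pics/top0.png')[120:250,320:440]
cv2.imwrite('pics/topc.png',cv2.resize(t,None,fx=4.6,fy=4.6,interpolation=cv2.INTER_CUBIC))
t=cv2.imread('pics/side0.png')[155:280,290:440]
cv2.imwrite('pics/sidec.png',cv2.resize(t,None,fx=4.8,fy=4.8,interpolation=cv2.INTER_CUBIC))
```

```text
(no output)
```

View pics/topc.png

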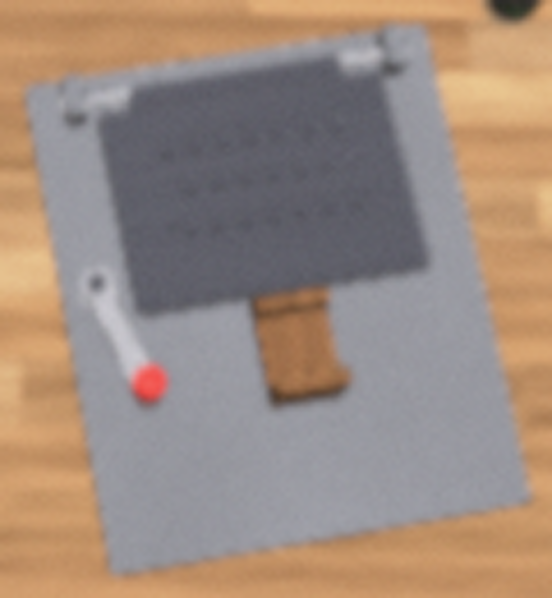

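View pics/sidec.png

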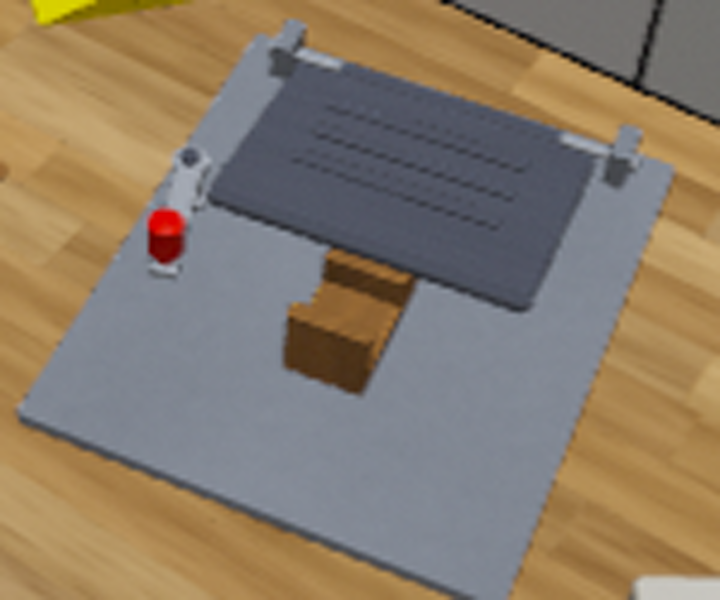

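The crops confirm the brown wedge with its tail towards the robot, its ridge just in front of the plate. Top crop pixels: board corners (27,88), (425,27), (530,498), (112,572), knob (149,383), pivot (96,283). Next I fit the poses.

```bash
cat > h.py <<'E'
import numpy as np,cv2
from scipy.optimize import least_squares
from scipy.spatial.transform import Rotation as Ro
from workcell import env, grab_frame, camera_model, models
def cam(name,s=None):
    m=camera_model(name); K=np.array(m['K']);k=m['k1']
    if name!='wrist': R,t=np.array(m['R']),np.array(m['t'])
    else:
        s=s or env.state(); T=np.eye(4); T[:3,:3]=Ro.from_euler('xyz',s['ee_rot'],degrees=True).as_matrix(); T[:3,3]=s['ee_pos']
        W=np.linalg.inv(T@np.array(m['mount'])); R,t=W[:3,:3],W[:3,3]
    return K,np.array([k,0,0,0.]),R,t
def proj(c,X):
    return cv2.projectPoints(np.atleast_2d(np.float64(X)),cv2.Rodrigues(c[2])[0],c[3],c[0],c[1])[0][:,0]
def ray(c,uv,z):
    p=cv2.undistortPoints(np.float64([[uv]]),c[0],c[1])[0,0]; d=c[2].T@[p[0],p[1],1]; o=-c[2].T@c[3]
    return o+d*(z-o[2])/d[2]
def P2W(p,X):  # pose x,y,yaw(deg)
    a=np.radians(p[2]);X=np.atleast_2d(np.float64(X));c,s=np.cos(a),np.sin(a)
    return np.c_[p[0]+c*X[:,0]-s*X[:,1],p[1]+s*X[:,0]+c*X[:,1],X[:,2]]
E
python3 - <<'E'
from h import *
T=lambda u,v:np.array([320+(u+.5)/4.6-.5,120+(v+.5)/4.6-.5])
S=lambda u,v:np.array([290+(u+.5)/4.8-.5,155+(v+.5)/4.8-.5])
ct,cs=cam('top'),cam('side')
B=[(165,145,18),(165,-145,18),(-185,-145,18),(-185,145,18)]
ut=[T(27,88),T(425,27),T(530,498),T(112,572)]
Bs=[(165,145,18),(165,-145,18),(-185,145,18)];us=[S(258,37),S(673,168),S(20,412)]
f=lambda p:np.r_[(proj(ct,P2W(p,B))-ut).ravel(),(proj(cs,P2W(p,Bs))-us).ravel()]
r=least_squares(f,[610,-145,-10]);print('press',r.x.round(1),r.fun.round(1))
p=r.x
def toP(X):
    a=np.radians(p[2]);d=X[:2]-p[:2];return (np.array([[np.cos(a),np.sin(a)],[-np.sin(a),np.cos(a)]])@d).round(1)
print('knob',ray(ct,T(149,383),88),toP(ray(ct,T(149,383),88)),'side',ray(cs,S(166,217),88))
print('pivot',toP(ray(ct,T(96,283),54)),'nominal',P2W(p,[5,122,74]))
# wedge: front face corners(side), tail top outer corners (top)
W=[(-75,25,70),(-75,-25,70),(-75,-25,18),(-75,25,18)];uw=[S(287,318),S(372,345),S(362,394),S(284,367)]
for nm,u in zip('abcd',uw): print(nm,toP(ray(cs,u,70 if nm in'ab' else 18)))
g=lambda q:(proj(cs,P2W(q,W))-uw).ravel()
r2=least_squares(g,[560,-168,p[2]]);print('wedge side',r2.x.round(1),r2.fun.round(1),toP(r2.x))
for u in [(272,403),(350,380),(252,297),(327,290)]: print(toP(ray(ct,T(*u),70)),toP(ray(ct,T(*u),18)),toP(ray(ct,T(*u),54)))
print([toP(ray(ct,T(*u),65)) for u in[(145,312),(427,266)]])
E
```

```text
press [ 628.2 -152.9   10.3] [-0.4 -0.8  0.3 -1.3  1.2  0.8  0.2  0.8 -0.4 -1.1  0.9 -0.4 -1.5  0.1]
knob [536.88192997 -63.39135283  88.        ] [-73.9 104.4] side [541.57883069 -63.43468867  88.        ]
pivot [  5.7 123.8] nominal [[611.3135779  -31.96259234  74.        ]]
a [-93.6  17.6]
b [-90.8 -31.8]
c [-87.  -29.1]
d [-88.6  18.5]
wedge side [ 614.  -158.6   12.7] [-0.1 -0.8  0.  -0.6  0.5  0.8 -0.4  0.6] [-15.1  -3.1]
[-97.   26.1] [-88.   18.1] [-94.2  23.6]
[-90.6 -27.3] [-81.4 -37.5] [-87.7 -30.5]
[-24.9  25.3] [-13.   17.3] [-21.3  22.9]
[-28.6 -24.5] [-16.8 -34.6] [-24.9 -27.6]
[array([-22. ,  96.2]), array([-22.4, -94.8])]
```

```bash
cat >> h.py <<'E'
def go(xyz,yaw=None,n=None):
    s=env.state();R=Ro.from_euler('xyz',s['ee_rot'],degrees=True);d=np.array(xyz)-s['ee_pos']
    v=R.inv().apply(d);k=int(np.ceil(abs(v).max()/60)) if n is None else n
    print('tool shift',v.round(1),'rows',k,(v/k).round(1),'t',round(s['time_s'],2))
    if yaw is not None: 
        rv=(R.inv()*Ro.from_euler('xyz',[180,0,yaw],degrees=True)).as_rotvec(degrees=True);print('turn',rv.round(1))
E
python3 -c "
from h import *
go([546.7,-173.8,193],102.7,13);print(camera_model('wrist')['mount'])"
```

```text
tool shift [-567.9 -493.8    1.1] rows 13 [-43.7 -38.    0.1] t 1.3
turn [ 0.  -0.  51.5]
[[ 4.47083824e-04 -9.59051249e-01 -2.83232241e-01  7.91190187e+01]
 [ 9.99999305e-01  1.19743691e-04  1.17304152e-03 -9.51588471e-02]
 [-1.09109166e-03 -2.83232569e-01  9.59050636e-01 -1.89579081e+02]
 [ 0.00000000e+00  0.00000000e+00  0.00000000e+00  1.00000000e+00]]
```

```bash
python3 -m crank '-1 -40 -35 0 0 0 0; -1 -40 -35 0 0 0 0; -1 -40 -35 0 0 0 0; -1 -40 -35 0 0 0 0; -1 -40 -35 0 0 0 0; -1 -40 -35 0 0 0 0; -1 -40 -35 0 0 0 0; -1 -40 -35 0 0 0 0; -1 -40 -35 0 0 0 0; -1 -40 -35 0 0 0 0'
python3 -m crank '0 -40 -35 0 0 0 0; 0 -40 -35 0 0 0 0; 0 -40 -35 0 0 0 0; 0 -40 -35 0 0 0 0; 0 0 0 0 0 0 10.3; 0 0 0 0 0 0 10.3; 0 0 0 0 0 0 10.3; 0 0 0 0 0 0 10.3; 0 0 0 0 0 0 10.3; 0 0 0 0 0 0 0'
python3 - <<'E'
from h import *
go([546.7,-173.8,193],102.7,1)
s=env.state();f=grab_frame('wrist');cv2.imwrite('pics/w1.png',f)
c=cam('wrist',s);print(proj(c,P2W([614,-158.6,12.7],[(-75,25,70),(-75,-25,70),(-63,25,70),(-63,-25,70),(-15,25,54),(-15,-25,54)])).round())
print(s['gripper_width'],s['ee_pos'].tolist(),s['ee_rot'].tolist())
E
```

```text
time_s: 2.55
ee_pos: [458.6, 27.0, 194.4]
ee_rot: [180.0, 0.0, 154.2]
force: [1.0, 0.2, -0.3]
gripper_width: 91.2
gripper_force: 0.0
time_s: 3.8
ee_pos: [541.3, -166.9, 194.1]
ee_rot: [180.0, -0.0, 102.9]
force: [0.0, -0.3, 0.0]
gripper_width: 45.3
gripper_force: 0.0
tool shift [-7.9  3.8  1.1] rows 1 [-7.9  3.8  1.1] t 3.8
turn [ 0.  -0.   0.2]
[[316. 156.]
 [316. 208.]
 [329. 156.]
 [328. 208.]
 [379. 153.]
 [377. 203.]]
45.25297157268308 [541.2791505153774, -166.93935351232184, 194.1486991237134] [179.9954009576274, -0.0009519891670928005, 102.85233999332328]
```

View pics/w1.png

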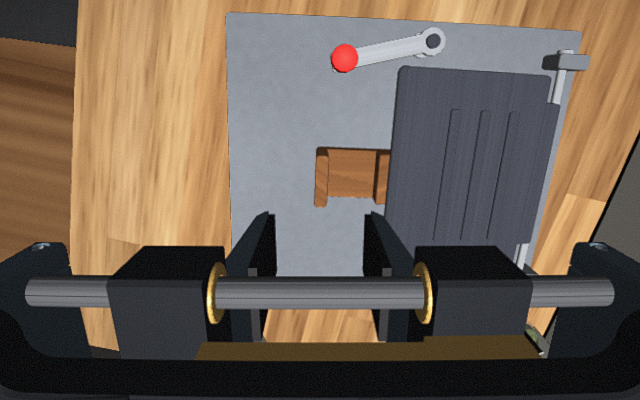

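The tail plate shows at columns 315-328, rows 148-207, as predicted by my fit and centred between the fingers (column 320); the red knob is at (344,58) and its pivot at (432,41). Descend over the tail.

```bash
python3 -m crank '0 -8 3 0 0 0 0; 0 0 0 45 0 0 0; 0 0 0 45 0 0 0; 0 0 0 30 0 0 0; 0 0 0 15 0 0 0; 0 0 0 7 0 0 0; 0 0 0 0 0 0 0; 0 0 0 0 0 0 0'
python3 - <<'E'
from h import *
go([546.7,-173.8,52],102.7,1)
f=grab_frame('wrist');cv2.imwrite('pics/w2.png',f)
E
```

```text
time_s: 4.85
ee_pos: [546.9, -174.4, 53.3]
ee_rot: [179.9, 0.1, 102.7]
force: [0.0, 0.2, 0.5]
gripper_width: 45.5
gripper_force: 0.0
tool shift [ 0.6 -0.   1.3] rows 1 [ 0.6 -0.   1.3] t 4.85
turn [0.1 0.1 0. ]
```

View pics/w2.png

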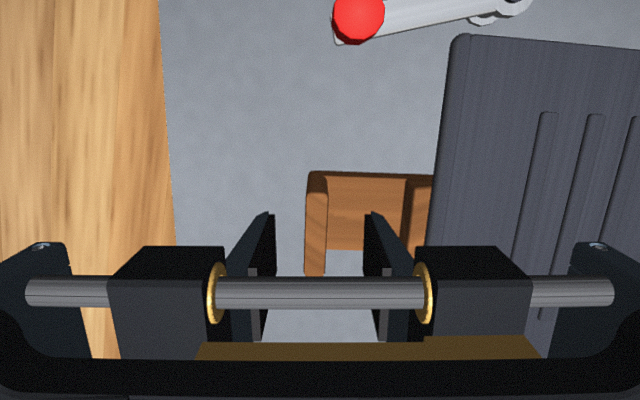

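The tail top lies at columns 305-328, rows 172-275, with a finger on each side. Check the overlap across the width.

Run:
```python
from h import *
s=env.state();c=cam('wrist',s)
print(proj(c,P2W([614,-158.6,12.7],[(-75,25,70),(-75,-25,70),(-63,25,70),(-63,-25,70)])).round())
m=np.linalg.inv(np.array(camera_model('wrist')['mount']))
for X in [(0,0,0),(16,0,0),(-16,0,0),(16,0,-17),(-16,0,-17)]:
    q=m@[*X,1];print(X,(c[0]@q[:3]/q[2])[:2].round())
for u,z in [((328,172),70),((328,275),70),((305,275),70),((307,172),70),((326,247),34)]: print(ray(c,u,z).round(1))
```

```text
[[306. 194.]
 [307. 280.]
 [329. 194.]
 [328. 280.]]
(0, 0, 0) [318. 227.]
(16, 0, 0) [318. 201.]
(-16, 0, 0) [318. 253.]
(16, 0, -17) [317. 211.]
(-16, 0, -17) [317. 267.]
[ 543.8 -137.1   70. ]
[ 557.  -193.6   70. ]
[ 544.7 -196.4   70. ]
[ 533.5 -139.5   70. ]
[ 556.8 -194.3   34. ]
```

```bash
python3 -m crank '0 2 0 1 0 0 0; 0.6 0 0 0 0 0 0; 1 0 0 0 0 0 0; 1 0 0 0 0 0 0; 1 0 0 0 0 0 0; 1 0 0 0 0 0 0; 1 0 0 0 0 0 0' 25
```

```text
time_s: 5.78
ee_pos: [545.5, -172.1, 51.1]
ee_rot: [180.0, -0.0, 102.7]
force: [0.4, -0.3, 1.0]
gripper_width: 0.2
gripper_force: 0.0
```

```bash
python3 -m crank '1 0 -2 0 0 0 0; 1 0 -2 0 0 0 0; 1 0 -2 0 0 0 0; 1 0 0 0 0 0 0; 1 0 0 0 0 0 0'
```

```text
time_s: 6.4
ee_pos: [539.7, -173.4, 51.2]
ee_rot: [180.0, -0.0, 102.7]
force: [-0.5, 0.4, 0.4]
gripper_width: 0.3
gripper_force: 0.0
```

The fingers shut on nothing, so my geometry is off somewhere; look.

Run:
```python
from h import *
a=grab_frame('wrist')
b=grab_frame('side');cv2.imwrite('pics/w3.png',np.vstack([a[100:400,100:500],cv2.resize(b[130:290,270:470],(400,320),interpolation=cv2.INTER_CUBIC)])[:600])
```

```text
(no output)
```

View pics/w3.png

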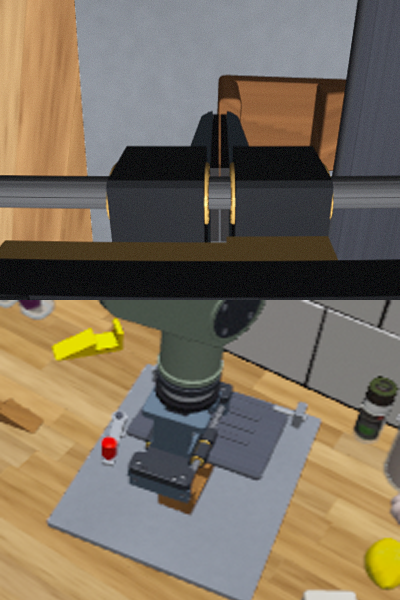

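Both views show the wedge unmoved: its tail's left edge is at column 318 of the wrist picture, just behind the right finger. Overlay predicted tail and fingertips on the side picture to see which is off.

Run:
```python
from h import *
s=env.state();b=grab_frame('side');cs=cam('side')
for n in('wedge_hook','wedge','plate'):
  for c in('side','wrist'):
    if c=='wrist' and n=='wedge_hook': grab_frame('wrist')
    print(n,c,[(np.round(d['point']),round(d['p'],2)) for d in models.search_frame(n,c)][:3])
R=Ro.from_euler('xyz',s['ee_rot'],degrees=True)
k=6;o=np.array([320,180]);im=cv2.resize(b[180:275,320:440],None,fx=k,fy=k,interpolation=cv2.INTER_CUBIC)
d=lambda X,col:[cv2.circle(im,tuple(int(v) for v in ((q-o+.5)*k)),3,col,-1) for q in proj(cs,X)]
d(P2W([614,-158.6,12.7],[(-75,25,70),(-75,-25,70),(-63,25,70),(-63,-25,70),(-75,-25,18),(-75,25,18)]),(0,255,0))
d(s['ee_pos']+R.apply([(x,y,11) for x in(16,-16) for y in(13.5,-13.5)]),(0,0,255))
d(s['ee_pos']+R.apply([(x,y,-68) for x in(38,-38) for y in(89,-89)]),(255,0,255))
cv2.imwrite('pics/s4.png',im);print(cs[0][0],cam('wrist')[0][0])
```

```text
wedge_hook side [(array([547., 136.,   8.]), 0.66), (array([ 555., -187.,   36.]), 0.63), (array([379., 134.,  14.]), 0.59)]
wedge_hook wrist [(array([ 580., -155.,   35.]), 0.91), (array([ 594., -107.,   17.]), 0.54)]
wedge side [(array([ 549., -187.,   32.]), 0.6), (array([547., 129.,  13.]), 0.59), (array([383., 132.,  18.]), 0.57)]
wedge wrist [(array([ 582., -159.,   35.]), 0.97), (array([ 647., -112.,   58.]), 0.69)]
plate side [(array([ 678., -198.,   56.]), 0.7), (array([406., 369.,  32.]), 0.44)]
plate wrist [(array([ 648., -116.,   61.]), 0.91)]
[393.43213763   0.         313.2223115 ] [355.66567727   0.         319.2511823 ]
```

View pics/s4.png

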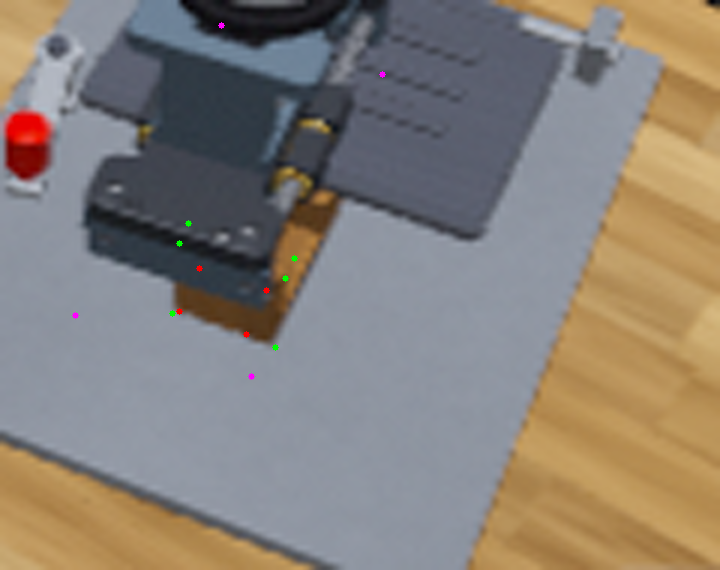

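The wedge is where I fitted it, but the gripper's body shows about 11 px higher than its projection (body end at about (180,280) against (165,345)): the fingers seem to stand higher than stated. Open, recentre and feel downward gently.

```bash
python3 -m crank '0 0 0 -4 0 0 0; 0 0 6 0 0 0 0; 0 0 0 0 0 0 0; 0 0 0 4 0 0 0; 0 0 0 3 0 0 0; 0 0 0 2 0 0 0; 0 0 0 0 0 0 0'
python3 - <<'E'
from h import *
f=grab_frame('wrist');s=env.state();c=cam('wrist',s)
print(proj(c,P2W([614,-158.6,12.7],[(-75,25,70),(-75,-25,70),(-63,25,70),(-63,-25,70)])).round())
E
```

```text
time_s: 7.78
ee_pos: [545.3, -172.1, 45.8]
ee_rot: [-180.0, -0.0, 102.7]
force: [-0.3, 0.6, 0.6]
gripper_width: 45.7
gripper_force: 0.0
[[307. 203.]
 [308. 292.]
 [331. 203.]
 [330. 292.]]
```

```bash
python3 -m crank '0 0 0 2 0 0 0; 0 0 0 2 0 0 0; 0 0 0 0 0 0 0'
```

```text
time_s: 8.2
ee_pos: [545.3, -172.1, 41.9]
ee_rot: [-180.0, -0.0, 102.7]
force: [-0.1, 0.1, 0.4]
gripper_width: 45.7
gripper_force: 0.0
```

```bash
python3 -m crank '0 0 0 2 0 0 0; 0 0 0 2 0 0 0; 0 0 0 2 0 0 0; 0 0 0 2 0 0 0; 0 0 0 0 0 0 0'
```

```text
time_s: 8.82
ee_pos: [545.4, -172.0, 33.9]
ee_rot: [-180.0, -0.0, 102.7]
force: [-0.5, 0.1, -0.4]
gripper_width: 45.5
gripper_force: 0.0
```

```bash
python3 -m crank '0.4 0 0 0 0 0 0; 0.8 0 0 0 0 0 0; 0.8 0 0 0 0 0 0; 0.8 0 0 0 0 0 0; 0.8 0 0 0 0 0 0' 10
```

```text
time_s: 9.45
ee_pos: [544.1, -172.5, 34.1]
ee_rot: [-179.8, -0.0, 102.7]
force: [-4.9, -2.8, 4.4]
gripper_width: 12.8
gripper_force: 9.9
```

Held now (12.8 mm, the tail's thickness; the fingertips sit about 28 mm higher than stated). Begin tugging.

```bash
python3 -m crank '1 0 0 0 0 0 0; 1 0 0 0 0 0 0; 1 0 -2 0 0 0 0; 1 0 -2 0 0 0 0; 1 0 -2 0 0 0 0; 1 0 0 0 0 0 0; 1 0 0 0 0 0 0' 25
python3 - <<'E'
from h import *
f=grab_frame('wrist')
for n in('plate','wedge','plate_edge'): print(n,[(np.round(d['point']),round(d['p'],2)) for d in models.search_frame(n,'wrist')][:2])
E
```

```text
time_s: 10.32
ee_pos: [543.2, -174.1, 34.2]
ee_rot: [179.6, 0.2, 102.7]
force: [6.2, -3.0, -5.6]
gripper_width: 11.7
gripper_force: 25.0
plate [(array([ 641., -110.,   61.]), 0.96), (array([553., -62.,  53.]), 0.72)]
wedge [(array([ 574., -155.,   35.]), 0.93)]
plate_edge [(array([ 641., -103.,   59.]), 0.88)]
```

```bash
python3 -m crank '1 0 -2 0 0 0 0; 1 0 -2 0 0 0 0; 1 0 0 0 0 0 0; 1 0 -2 0 0 0 0; 1 0 -2 0 0 0 0; 1 0 0 0 0 0 0; 1 0 0 0 0 0 0'
```

```text
time_s: 11.4
ee_pos: [535.6, -174.7, 34.1]
ee_rot: [179.6, 0.1, 102.7]
force: [7.8, 1.1, -6.3]
gripper_width: 12.1
gripper_force: 25.0
```

```bash
python3 -m crank '1 0 -2 1 0 0 0; 1 0 -2 0 0 0 0; 1 0 0 0 0 0 0; 1 0 -2 1 0 0 0; 1 0 -2 0 0 0 0; 1 0 0 0 0 0 0; 1 0 -2 0 0 0 0; 1 0 -2 0 0 0 0; 1 0 0 0 0 0 0; 1 0 0 0 0 0 0'
```

```text
time_s: 12.65
ee_pos: [527.0, -177.2, 33.9]
ee_rot: [179.2, 0.2, 102.7]
force: [11.3, 2.9, 0.6]
gripper_width: 12.0
gripper_force: 25.1
```

```bash
python3 -m crank '1 0 -2 0 0 0 0; 1 0 -2 0 0 0 0; 1 0 0 0 0 0 0; 1 0 -2 0 0 0 0; 1 0 -2 0 0 0 0; 1 0 0 0 0 0 0; 1 0 -2 0 0 0 0; 1 0 -2 0 0 0 0; 1 0 0 0 0 0 0; 1 0 0 0 0 0 0'
python3 - <<'E'
from h import *
f=grab_frame('wrist');cv2.imwrite('pics/w5.png',f)
for n in('plate','wedge'): print(n,[(np.round(d['point']),round(d['p'],2)) for d in models.search_frame(n,'wrist')][:2])
E
```

```text
time_s: 13.9
ee_pos: [515.3, -180.3, 33.9]
ee_rot: [179.2, 0.2, 102.7]
force: [9.9, 2.8, 0.2]
gripper_width: 12.1
gripper_force: 25.1
plate [(array([ 628., -114.,   54.]), 0.77)]
wedge [(array([ 561., -160.,   44.]), 0.85), (array([ 629., -111.,   51.]), 0.4)]
```

```bash
python3 -m crank '1 0 -2 0 0 0 0; 1 0 -2 0 0 0 0; 1 0 0 0 0 0 0; 1 0 -2 0 0 0 0; 1 0 -2 0 0 0 0; 1 0 0 0 0 0 0; 1 0 -2 0 0 0 0; 1 0 -2 0 0 0 0; 1 0 0 0 0 0 0; 1 0 0 0 0 0 0'
```

```text
time_s: 15.3
ee_pos: [503.7, -183.1, 33.9]
ee_rot: [179.2, 0.2, 102.7]
force: [10.8, 1.7, 0.1]
gripper_width: 11.8
gripper_force: 25.1
```

```bash
python3 -m crank '1 0 -2 0 0 0 0; 1 0 -2 0 0 0 0; 1 0 0 0 0 0 0; 1 0 -2 0 0 0 0; 1 0 -2 0 0 0 0; 1 0 0 0 0 0 0; 1 0 -2 0 0 0 0; 1 0 -2 0 0 0 0; 1 0 0 0 0 0 0; 1 0 0 0 0 0 0'
```

```text
time_s: 16.55
ee_pos: [492.1, -186.0, 34.1]
ee_rot: [179.2, 0.3, 102.7]
force: [10.9, 2.7, 1.4]
gripper_width: 12.1
gripper_force: 25.1
```

```bash
python3 -m crank '1 0 -2 0 0 0 0; 1 0 -2 0 0 0 0; 1 0 0 0 0 0 0; 1 0 -2 0 0 0 0; 1 0 -2 0 0 0 0; 1 0 0 0 0 0 0; 1 0 -2 0 0 0 0; 1 0 -2 0 0 0 0; 1 0 0 0 0 0 0; 1 0 0 0 0 0 0'
```

```text
time_s: 17.8
ee_pos: [480.7, -188.8, 34.2]
ee_rot: [179.2, 0.3, 102.7]
force: [10.8, 2.8, 1.2]
gripper_width: 11.8
gripper_force: 25.1
```

```bash
python3 -m crank '1 0 -2 0 0 0 0; 1 0 -2 0 0 0 0; 1 0 0 0 0 0 0; 1 0 -2 0 0 0 0; 1 0 -2 0 0 0 0; 1 0 0 0 0 0 0; 1 0 -2 0 0 0 0; 1 0 -2 0 0 0 0; 1 0 0 0 0 0 0; 1 0 0 0 0 0 0'
python3 - <<'E'
from h import *
f=grab_frame('wrist');s=env.state();cv2.imwrite('pics/w6.png',f)
c=cam('wrist',s);print(s['ee_pos'],s['ee_rot'])
P=[628.2,-152.9,10.3]
print('front edge pred',proj(c,P2W(P,[(-25,100,40),(-25,0,40),(-185,145,18)])).round())
E
```

```text
time_s: 19.05
ee_pos: [465.1, -191.4, 33.9]
ee_rot: [179.6, 0.2, 102.7]
force: [3.7, 0.5, 6.9]
gripper_width: 11.8
gripper_force: 25.0
[ 465.07327578 -191.4450282    33.85785214] [1.79598273e+02 1.68554954e-01 1.02719307e+02]
front edge pred [[613.  38.]
 [568. 226.]
 [295. -70.]]
```

View pics/w6.png

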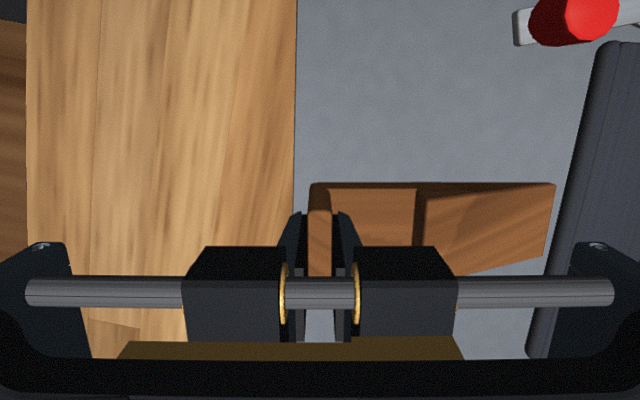

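The wedge is out: its tip edge is at column 545-557, the plate's front edge at about 570 (row 180), the board's front edge at 296 and the tail's back at 309. Turn this into clearances.

Run:
```python
from h import *
s=env.state();c=cam('wrist',s);p=[628.2,-152.9,10.3]
def toP(X):
    a=np.radians(p[2]);d=X[:2]-p[:2];return (np.array([[np.cos(a),np.sin(a)],[-np.sin(a),np.cos(a)]])@d).round(1)
for n,u,z in [('tipL',(556,183),20),('tipR',(545,258),20),('board',(296,30),18),('board',(294,200),18),('tailL base',(311,186),18),('tailR top',(308,275),70),('plate',(597,60),48),('plate',(571,175),48),('plate',(530,345),48),('knob',(590,14),88)]:
    print(n,toP(ray(c,u,z)),ray(c,u,z).round(1))
grab_frame('side');grab_frame('top')
for n in('plate','plate_edge','wedge','wedge_tip','latch_knob'):
  for q in('side','top'): print(n,q,[(np.round(d['point']),round(d['p'],2)) for d in models.search_frame(n,q)][:3])
```

```text
tipL [-23.5  19.7] [ 601.5 -137.7   20. ]
tipR [-18.8 -30.7] [ 615.2 -186.4   20. ]
board [-183.3   97.8] [430.4 -89.4  18. ]
board [-182.1    2. ] [ 448.7 -183.5   18. ]
tailL base [-172.1   11.2] [ 456.9 -172.6   18. ]
tailR top [-171.8  -18.6] [ 462.5 -201.9   70. ]
plate [-37.2  88.5] [575.7 -72.5  48. ]
plate [-36.8  31.5] [ 586.4 -128.5   48. ]
plate [-34.9 -75.6] [ 607.3 -233.5   48. ]
knob [-74.3  99.9] [537.2 -67.9  88. ]
plate side [(array([ 688., -196.,   40.]), 0.94)]
plate top [(array([ 685., -139.,   40.]), 0.61)]
plate_edge side [(array([ 686., -196.,   40.]), 0.74)]
plate_edge top [(array([ 684., -140.,   40.]), 0.62)]
wedge side [(array([548., 130.,  12.]), 0.92), (array([382., 133.,  18.]), 0.75), (array([ 525., -208.,   34.]), 0.67)]
wedge top [(array([748., 130.,  13.]), 0.93), (array([378., 140.,  17.]), 0.74), (array([552., 134.,   9.]), 0.65)]
wedge_tip side [(array([550., 132.,  12.]), 0.86), (array([ 519., -205.,   31.]), 0.75), (array([377., 133.,  16.]), 0.73)]
wedge_tip top [(array([748., 130.,  10.]), 0.93), (array([553., 135.,   8.]), 0.84), (array([379., 139.,  16.]), 0.68)]
latch_knob side [(array([ 481., -423.,   64.]), 0.67), (array([547., -58.,  56.]), 0.57), (array([ 524., -206.,   37.]), 0.34)]
latch_knob top [(array([573., -49.,  56.]), 0.78)]
```

The plate is closed (its network height is 40 mm) and the tip is right at the plate's edge (press x about -24.5, tail back about -174.5, board end -185). Draw about 8 mm more and straighten by 3 degrees.

```bash
python3 -m crank '1 0 -2 0 0 0 0; 1 0 -2 0 0 0 0; 1 0 0 0 0 0 0; 1 0 -2 0 0 0 1; 1 0 -2 0 0 0 1; 1 0 0 0 0 0 1; 1 0 0 0 0 0 0; 1 0 0 0 0 0 0'
python3 - <<'E'
from h import *
p=[628.2,-152.9,10.3];s=env.state();a=np.radians(p[2]);d=s['ee_pos'][:2]-p[:2]
print(np.array([[np.cos(a),np.sin(a)],[-np.sin(a),np.cos(a)]])@d)
cv2.imwrite('pics/w7.png',grab_frame('wrist'))
E
```

```text
time_s: 20.7
ee_pos: [457.0, -193.2, 33.9]
ee_rot: [179.6, 0.1, 99.7]
force: [2.6, -0.0, 7.3]
gripper_width: 11.9
gripper_force: 25.0
[-175.60832727   -9.07054152]
```

```bash
python3 -m crank '1 0 0 -1.5 0 0 0; 1 0 0 0 0 0 0; 0.6 0 0 0 0 0 0; 0 0 0 0 0 0 0; 0 0 0 0 0 0 0; 0 0 0 0 0 0 0' 8
python3 -m crank '0 0 0 -15 0 0 0; 0 0 0 -30 0 0 0; 0 0 0 -40 0 0 0; 0 0 0 -20 0 0 0; 0 0 0 0 0 0 9.5; 0 0 0 0 0 0 9.5; 0 0 0 0 0 0 9.5; 0 0 0 0 0 0 9.5; 0 0 0 0 0 0 0'
python3 - <<'E'
from h import *
go([538.5,-65,138],None,3)
s=env.state();c=cam('wrist',s);cv2.imwrite('pics/w8.png',grab_frame('wrist'))
grab_frame('side')
for n in('wedge','latch_knob'): print(n,[(np.round(d['point']),round(d['p'],2)) for d in models.search_frame(n,'side')][:3],[(np.round(d['point']),round(d['p'],2)) for d in models.search_frame(n,'wrist')][:3])
E
```

```text
time_s: 21.5
ee_pos: [453.6, -192.7, 33.5]
ee_rot: [-180.0, -0.0, 99.7]
force: [0.1, -0.5, -0.9]
gripper_width: 44.0
gripper_force: 0.0
time_s: 22.62
ee_pos: [453.7, -192.7, 138.5]
ee_rot: [-180.0, -0.0, 61.8]
force: [0.1, -1.0, 0.4]
gripper_width: 45.9
gripper_force: 0.0
tool shift [152.7  14.5   0.5] rows 3 [50.9  4.8  0.2] t 22.62
wedge [(array([382., 136.,  17.]), 0.95), (array([ 502., -192.,   43.]), 0.85), (array([742., 123.,  12.]), 0.73)] [(array([ 516., -182.,   37.]), 0.58)]
latch_knob [] []
```

```bash
python3 -m crank '0 51 5 0 0 0 0; 0 51 5 0 0 0 0; 0 51 5 0 0 0 0; 0 0 0 0 0 0 0; 0 0 0 0 0 0 0'
python3 - <<'E'
from h import *
s=env.state();c=cam('wrist',s);f=grab_frame('wrist').astype(int)
m=((f[...,2]>150)&(f[...,1]<90)&(f[...,0]<90)).astype('uint8');n,l,st,ce=cv2.connectedComponentsWithStats(m)
for i in range(1,n):
    if st[i,4]>60: print(st[i],ce[i].round(),ray(c,ce[i],88).round(1),ray(c,ce[i],74).round(1))
go([538.5,-65,138],None,1)
E
```

```text
time_s: 23.55
ee_pos: [538.9, -65.4, 138.4]
ee_rot: [-180.0, 0.0, 61.8]
force: [-1.3, -0.3, -0.8]
gripper_width: 45.6
gripper_force: 0.0
[304 185  30  28 617] [319. 198.] [540.5 -64.   88. ] [538.3 -68.   74. ]
tool shift [ 0.6 -0.6  0.5] rows 1 [ 0.6 -0.6  0.5] t 23.6
```

```bash
python3 -m crank '0 0 0 35 0 0 0; 0 0 0 30 0 0 0; 0 0 0 15 0 0 0; 0 0 0 10 0 0 0; 0 0 0 4 0 0 0; 0 0 0 0 0 0 0'
```

```text
time_s: 24.35
ee_pos: [539.9, -65.3, 45.1]
ee_rot: [180.0, -0.0, 61.7]
force: [0.4, -0.1, 0.3]
gripper_width: 45.6
gripper_force: 0.0
```

```bash
python3 -m crank '0 0 0 3 0 0 0; 0 0 0 3 0 0 0; 0.4 0 0 0 0 0 0; 0.7 0 0 0 0 0 0; 0.7 0 0 0 0 0 0; 0.7 0 0 0 0 0 0; 0.7 0 0 0 0 0 0' 8
python3 - <<'E'
from h import *
s=env.state();R=Ro.from_euler('xyz',s['ee_rot'],degrees=True)
piv=np.array([611.3,-32.]);e=s['ee_pos'][:2]
a0=np.degrees(np.arctan2(*(e-piv)[::-1]));print('r',np.linalg.norm(e-piv),'ang',a0%360,'end 280.3')
th=np.radians(np.linspace(a0%360,282.5,13));r0=np.linalg.norm(e-piv);rr=np.linspace(r0,80,13)
P=np.c_[piv[0]+rr*np.cos(th),piv[1]+rr*np.sin(th)];d=np.diff(P,axis=0)
print(R.inv().apply(np.c_[d,np.zeros(12)]).round(1))
E
```

```text
time_s: 25.22
ee_pos: [539.0, -65.1, 38.6]
ee_rot: [-179.9, 0.0, 61.7]
force: [-2.5, -0.1, 1.1]
gripper_width: 21.2
gripper_force: 8.0
r 79.54603253459362 ang 204.60599648261575 end 280.3
[[-5.1  7.5 -0. ]
 [-4.2  8.  -0. ]
 [-3.3  8.4 -0. ]
 [-2.3  8.7 -0. ]
 [-1.3  8.9 -0. ]
 [-0.3  9.  -0. ]
 [ 0.8  9.  -0. ]
 [ 1.8  8.9 -0. ]
 [ 2.8  8.6 -0. ]
 [ 3.7  8.2 -0. ]
 [ 4.6  7.8 -0. ]
 [ 5.5  7.2 -0. ]]
```

Knob held (21 mm). Swing it along the arc.

```bash
python3 -m crank '0.7 -5 7.5 0 0 0 0; 0.7 -4 8 0 0 0 0; 0.7 -3.5 8.5 0 0 0 0; 0.7 -2.5 8.5 0 0 0 0; 0.7 -1 9 0 0 0 0; 0.7 0 9 0 0 0 0; 0.7 0 0 0 0 0 0'
python3 - <<'E'
from h import *
s=env.state();R=Ro.from_euler('xyz',s['ee_rot'],degrees=True)
piv=np.array([611.3,-32.]);e=s['ee_pos'][:2]
a0=np.degrees(np.arctan2(*(e-piv)[::-1]))%360;r0=np.linalg.norm(e-piv);print('r',r0,'ang',a0)
th=np.radians(np.linspace(a0,283,7));rr=np.linspace(r0,80,7)
P=np.c_[piv[0]+rr*np.cos(th),piv[1]+rr*np.sin(th)];d=np.diff(P,axis=0)
print(R.inv().apply(np.c_[d,np.zeros(6)]).round(1))
E
```

```text
time_s: 26.1
ee_pos: [578.0, -104.0, 38.4]
ee_rot: [179.9, -0.0, 61.7]
force: [-0.9, -3.2, -3.4]
gripper_width: 21.4
gripper_force: 8.0
r 79.3780804629466 ang 245.16167113452366
[[0.9 8.7 0. ]
 [1.9 8.6 0. ]
 [2.8 8.3 0. ]
 [3.7 8.  0. ]
 [4.5 7.5 0. ]
 [5.3 7.  0. ]]
```

```bash
python3 -m crank '0.7 1 8.5 0 0 0 0; 0.7 2 8.5 0 0 0 0; 0.7 3 8.5 0 0 0 0; 0.7 3.5 8 0 0 0 0; 0.7 4.5 7.5 0 0 0 0; 0.7 5 7 0 0 0 0; 0.7 0 0 0 0 0 0; 0.7 0 0 0 0 0 0'
python3 - <<'E'
from h import *
s=env.state();e=s['ee_pos'][:2]-[611.3,-32.];print(np.linalg.norm(e),np.degrees(np.arctan2(e[1],e[0]))%360)
E
```

```text
time_s: 27.1
ee_pos: [626.5, -109.2, 38.7]
ee_rot: [-179.8, 0.1, 61.7]
force: [-6.0, -1.7, 2.6]
gripper_width: 21.2
gripper_force: 8.0
78.67671895752748 281.1383671387975
```

```bash
python3 -m crank '0.7 2 2.5 0 0 0 0; 0.7 0 0 0 0 0 0; 0.7 0 0 0 0 0 0'
python3 -m crank '0.7 -2 -3 0 0 0 0; 0.3 0 0 0 0 0 0; 0 0 0 0 0 0 0; 0 0 0 0 0 0 0; 0 0 0 0 0 0 0; 0 0 0 -20 0 0 0; 0 0 0 -40 0 0 0; 0 0 0 -60 0 0 0; 0 0 0 -40 0 0 0; 0 0 0 0 0 0 0'
```

```text
time_s: 27.48
ee_pos: [626.4, -109.0, 38.5]
ee_rot: [-179.5, 0.3, 61.8]
force: [-13.8, -2.6, 5.3]
gripper_width: 21.2
gripper_force: 8.0
time_s: 28.72
ee_pos: [629.5, -109.2, 203.0]
ee_rot: [179.5, -0.2, 61.7]
force: [0.3, 0.9, -1.2]
gripper_width: 45.4
gripper_force: 0.0
```

```bash
python3 -m crank '0 20 -55 0 0 0 0; 0 30 -55 0 0 0 0; 0 50 -50 0 0 0 0; 0 60 -40 0 0 0 0; 0 60 -40 0 0 0 0; 0 0 0 0 0 0 0'
python3 - <<'E'
from h import *
t=grab_frame('top');b=grab_frame('side');cv2.imwrite('pics/top9.png',t);cv2.imwrite('pics/side9.png',b)
for n in('plate','mug','timer','salt','latch_knob'): print(n,[(np.round(d['point']),round(d['p'],2)) for d in models.search_frame(n,'top')][:2],[(np.round(d['point']),round(d['p'],2)) for d in models.search_frame(n,'side')][:2])
A=cv2.resize(t[120:250,320:440],(400,433),interpolation=cv2.INTER_CUBIC);B=cv2.resize(b[150:290,290:440],(400,373),interpolation=cv2.INTER_CUBIC)
o=np.zeros((433,800,3),'uint8');o[:,:400]=A;o[:373,400:]=B;cv2.imwrite('pics/fin.png',o)
f=t.astype(int);m=((f[...,2]>150)&(f[...,1]<90)&(f[...,0]<90)).astype('uint8');m[:120]=0;m[:,:320]=0;m[250:]=0;n,l,st,ce=cv2.connectedComponentsWithStats(m)
for i in range(1,n):
    if st[i,4]>8: print(ce[i],ray(cam('top'),ce[i],88),'want 625.6 -110.7')
E
```

```text
time_s: 29.48
ee_pos: [522.9, 175.1, 197.2]
ee_rot: [-179.9, 0.0, 62.1]
force: [-0.5, -0.8, 0.3]
gripper_width: 45.4
gripper_force: 0.0
plate [(array([ 687., -142.,   39.]), 0.63), (array([623., -73.,  55.]), 0.58)] [(array([ 678., -157.,   39.]), 0.68), (array([ 603., -166.,   19.]), 0.62)]
mug [(array([523., 385.,  55.]), 0.89)] [(array([526., 351.,  61.]), 0.88)]
timer [(array([ 489., -416.,   60.]), 0.94)] [(array([ 480., -425.,   63.]), 0.69)]
salt [(array([400., 396.,  54.]), 0.97)] [(array([397., 386.,  52.]), 0.66), (array([618., -84.,  54.]), 0.59)]
latch_knob [(array([618., -72.,  54.]), 0.62)] [(array([620., -83.,  52.]), 0.57)]
[367.17021277 174.34042553] [ 624.78762112 -109.09670351   88.        ] want 625.6 -110.7
```

View pics/fin.png

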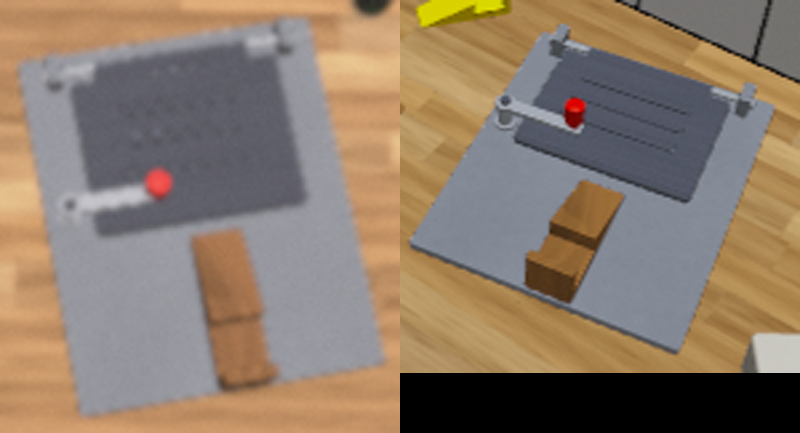

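The final picture shows the plate flat and shut, with the latch bar square across it (knob at (158,184)). The wedge lies on the board with its tip at (218,233), clear of the plate edge at row 220. The bystanders haven't moved.

```bash
python3 -c "
from workcell import env
print(env.job_done())"
```

```text
the job is handed in; nothing more can be done
None
```

The job is handed in at about 30 s: the plate is closed, the wedge lies flat on the board with its tip a few mm clear in front of the plate, the latch is swung to its stop over the plate, and the mug, timer and salt cellar show no movement in the images; the first grasp closed on nothing, because the fingertips sat higher than stated, and was redone lower.

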